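# Close the jar mill's hood onto its interlock switch

## Task

The glaze jar mill cannot start because its yellow hood is open. Keeping the hood down on the mill's deck, slide it up square against the aluminium guide fence and along it until the steel tongue on its end goes straight into the slot of the red interlock switch and bottoms on the hidden end stop; press it home with a firm hand but gently (some 10 to 20 N), do not ram the switch. Leave the slip bottle, the brush and the terracotta dish where they are, and let go of the hood at the end.

Things in the scene. Friction and masses are not known exactly. Their poses are not given: they have to be found in the camera images.
- mill: Bench jar mill, fixed to the table. Origin on the table top; z up, y along the guide fence towards the switch, x from the robot's side towards the fence (yaw varies). Its flat grey deck (top 12 mm above the table) spans x -115 to +95, y -260 to +240 mm. A green drive housing 137 mm high stands at x -83 to +25, y 125 to 235 mm.
- switch: Red interlock switch box on the mill's deck at the +y end of the fence, 45 mm wide (x), 60 mm deep (y), 64 mm high. Origin at the foot of its mouth face, below the middle of the slot; axes as the mill's. Origin lies at x +52.5, y +90, z +12 mm in the mill's frame.
- slot_mouth (a point): Middle of the slot's mouth, on the switch face that looks to the mill's -y, 28 mm above the deck; axes as the mill's, +y runs into the slot. The slot is upright: 7.5 mm wide (x), 26 mm high. How far the tongue goes in is set by an adjustable end stop low inside the slot that cannot be seen or measured: it stops dead somewhere between 20 and 38 mm behind the mouth, and is found only by feel.
- cam (a joint): Green cam inside the switch slot, seen through the switch's open top; metres pushed in, range 0 to 0.026. It begins 14 mm behind the mouth (plus its start value, up to 4 mm), needs about 4 N to push, and stays where it is pushed. With the tongue on its end stop it reads 0.006 to 0.024, as the stop is set.
- hood: Loose yellow hood on the deck, 0.3 to 0.65 kg: 130 mm wide (x), 140 long (y), 85 high, 4 mm walls, clear top, open below and at +y, too wide to grasp. Origin: centre of its underside; axes as the mill's when square. Starts 125 to 180 mm behind the mill's origin (-y), up to 35 mm off the fence, askew up to 0.15 rad. Slides with a few N. Home: origin at mill x +10, y 0 to +18 mm.
- seat: Carrier of the end stop, fixed inside the switch and out of sight; origin at x 0, y +56, z +8 mm in the switch's frame. Its pose does not tell how the stop is set.
- hood_end (a point): Middle of the outer face of the hood's closed end (its -y end), 42.5 mm up; 70 mm behind the hood's origin. Axes as the hood's.
- fence_mid (a point): Aluminium guide fence along the deck's +x side: this point is half-way along it, on the top edge of its inner face (mill x +75 mm, 42 mm above the table). It runs from y -250 to +80 mm in the mill's frame. With the hood's +x side flush against it the tongue is in line with the slot. Pushed sideways amid its length, a skewed hood can wedge on it.
- jar_mid (a point): Middle of a white jar with a blue cap on two black rollers, fixed: together x -23 to +43, y 0 to 125 mm in the mill's frame, up to 75 mm above the table. The hood goes over them (inside 122 mm wide, 81 mm high).
- tongue_tip (a point): End of the hood's tongue, half-way up; at x +42.5, y +110, z +28 mm in the hood's frame. The tongue is an upright steel blade 4 mm thick (x), 20 mm high, with a rounded nose, standing 40 mm out of the hood's +y end; it is home when its nose is pressed on the end stop inside the slot.
- bottle_mid (a point): Middle of a white squeeze bottle of slip, 56 mm diameter, 150 mm high, standing on the table behind the fence. To be left alone.
- brush_grip (a point): Grip of a slip brush lying on the table on the robot's side of the mill. To be left alone.
- dish_mid (a point): Middle of a small terracotta dish, 90 mm diameter, 30 mm high, on the table behind the switch. To be left alone.
Things that resemble listed ones, but are neither listed nor needed, are in the scene too. What is meant by the hood is not pink, and is the larger of those in its own colour.

How it is judged:
By the outcome, as a careful person would: the job done as asked, in the order asked, and still so for the second after the job is handed in, with the robot touching nothing.
It also fails if it takes over 64 s, if anything falls off the work surface, if the arm or the gripper's body presses on something with over 40 N, if the wrist force passes 120 N, or if a joint passes its speed limit or range.

## Robot

A 6-joint arm with a two-finger parallel gripper is mounted at the origin on the work surface. World frame = base frame: x ahead of the robot, y to its left, z up, the work surface at z = 0. Lengths are in m, angles in rad, forces in N, time in s.
With the tool pointing down it reaches from about 0.35 to 0.775 m from the base axis. Payload 5.5 kg.
Tool frame: the origin (TCP) lies midway between the tips of the shut fingers; the grasp point (between the pads) lies behind it (env.grip_point_offset is the z of the grasp point in the tool frame, in m); z points along the fingers, y is the direction in which the jaws open and shut (so a half turn about z gives the same grasp; the last joint's range is limited). The gripper opens to 85 mm and grips with 20 to 120 N. Pads are 22 mm wide; open, the fingers measure 114 mm over their backs; the gripper's body (76 mm by 85 mm) begins 54 mm behind the grasp point. The pads swing forward as they close: fully open they stand 13 mm farther back than shut.
Start: joints at [-1.32, 0.313, 0.046, 1.304, 0, 1.431], TCP at [0.219, -0.532, 0.209] pointing down, gripper open.
Joint ranges: [-2.76, 2.76], [-0.86, 1.69], [-1.03, 1.26], [-2.2, 2.34], [-1.47, 1.5], [-3.14, 3.14]. Speed limits (rad/s): [2.57, 2.57, 3.14, 3.14, 3.14, 3.14].

## Interface

Orientations are given as a unit quaternion [w, x, y, z].
In Python, from workcell import env, viewer gives the robot as it stands. The module is installed in compiled form; this text tells all that it offers.
- The arm moves only by the shell command python3 -m inch 'ROWS' [OPENING] [FORCE]. ROWS is JSON, a list of rows, each a list of 2 entries, a list of its own where there are three numbers: the shift along the tool's x, y, z in m, then the turn about the tool's z in degrees. In form: [[[tx, ty, tz], spin], ...]. A call has 1 to 5 rows; each row is the pose to reach, as a shift and turn from the pose measured when the call began, along the tool's axes at that moment; what a row does not reach only later rows make up. A row lasts 1/12 s, in which the tool goes at most 41.7 mm and 7.16 degrees, less where a joint would pass 70% of its speed; a pose out of reach is approached as far as the arm can. A call with a gripper value outside its range is refused whole. OPENING is the closure, from 0 (fully open) to 1 (shut), set as the call begins (- or left out, the last holds). The fingers move at their own pace and stop on an object; FORCE is the grip in N (left out, the last holds). Time passes only in rows, so rows that repeat a pose let the fingers close. It gives the time, the measured TCP pose, the force and the opening at its end, in the units of the state.
- env.get_state(): the state, without advancing time (a new reading comes with each control period).
- viewer.read_camera(name): name is "side" or "top"; returns a dict with "image" (420x560x3 uint8, red, green, blue), "depth" (420x560 float32, m along the optical axis (not along the pixel's ray), 0 where there is no reading), "vertical_fov" (degrees; the focal length in pixels is half the picture's height over the tangent of half this angle, whatever the lens; pixels are square), "cx", "cy" (the principal point, pixels), "dist_coeffs" ([k1, k2, p1, p2, k3] as OpenCV has them; the pictures are not rectified), "R" (3x3) and "t" (3): a world point X has camera coordinates R X + t. Camera axes: x right, y down, z forward; pixel columns grow to the right and rows downward; lengths in m; the calibration is good to about 2 mm. A picture is of the moment at which its call begins.
- env.hand_in(): hands the job in, once; it reports no verdict.
The state is a dict: "clock": time; "joint_pos": joint angles; "qvel": joint speeds; "tau": joint torques, N m; "tcp_pos": TCP position; "orientation": TCP orientation; "wrist_force": force on the tool from outside, world axes, zero at the start; "ft_torque": the same for the moment, N m; "finger_gap": finger opening in m.
Only numpy, scipy, OpenCV 4.12 (cv2) and the standard library are available. Lean on these libraries where they do the work, as an engineer would, in place of code of your own. Each camera call takes 0.05 s, during which the arm holds its last target. There are 200 camera calls.

## Working session

There is one attempt and no reset: what is moved stays moved. The work goes in short steps, Python scripts to look and compute and a shell command to move; the robot and the scene stay as the last step left them, time stands still between calls to the robot, and variables do not carry over. Pictures are saved under pics/ and viewed, on a budget of 10 in all, crops included, one or two more only if the job needs it, and the job is handed in when it is done.

```bash
mkdir -p pics; cat > h.py <<'E'
import numpy as np, cv2
from workcell import env, viewer
def cam(n):
    c=viewer.read_camera(n); f=210/np.tan(np.radians(c["vertical_fov"])/2)
    c["K"]=np.array([[f,0,c["cx"]],[0,f,c["cy"]],[0,0,1]]); c["D"]=np.array(c["dist_coeffs"],float); c["R"]=np.array(c["R"]);c["t"]=np.array(c["t"])
    return c
def plane(c,uv,z):
    p=cv2.undistortPoints(np.array(uv,float).reshape(-1,1,2),c["K"],c["D"]).reshape(-1,2)
    d=np.c_[p,np.ones(len(p))]@c["R"]; o=-c["R"].T@c["t"]
    return o+d*((z-o[2])/d[:,2])[:,None]
def cloud(c):
    v,u=np.mgrid[:420,:560]; p=cv2.undistortPoints(np.c_[u.ravel(),v.ravel()].astype(float).reshape(-1,1,2),c["K"],c["D"]).reshape(-1,2)
    z=c["depth"].ravel()[:,None]; X=(np.c_[p,np.ones(len(p))]*z-c["t"])@c["R"]
    X[z[:,0]==0]=np.nan; return X.reshape(420,560,3)
def save(c,n): cv2.imwrite("pics/"+n,c["image"][:,:,::-1])
E
python3 - <<'E'
from h import *
s=env.get_state(); print(s)
a=cam("top");b=cam("side")
cv2.imwrite("pics/a.png",np.vstack([a["image"],b["image"]])[:,:,::-1][:, :]) if 0 else (save(a,"top.png"),save(b,"side.png"))
for c in (a,b): print(-c["R"].T@c["t"],c["K"][0,0],c["R"][2])
E
```

```text
{'clock': 0.0, 'joint_pos': array([-1.31958399e+00,  3.14018746e-01,  4.49855475e-02,  1.30359697e+00,
        2.97085757e-05,  1.43120981e+00]), 'qvel': array([ 0.00109652, -0.00056083,  0.00074176,  0.00051736,  0.00028599,
       -0.00060506]), 'tau': array([-9.53018025e-04, -4.80625784e+01,  2.98532850e+01,  1.92800938e-02,
       -1.55814942e-04, -3.33930046e-06]), 'tcp_pos': array([ 0.21890348, -0.53111171,  0.20840116]), 'orientation': array([-9.16323587e-04,  9.80969786e-01,  1.94158283e-01, -3.63184088e-05]), 'wrist_force': array([-0.41099989, -0.20981318, -0.56473002]), 'ft_torque': array([-0.00629117, -0.00661222,  0.00320634]), 'finger_gap': 0.0853667550012121}
[ 4.87895843e-01 -3.04773627e-04  9.82726082e-01] 433.35233545779045 [ 0.08237431 -0.01411637 -0.99650148]
[0.16953495 0.87408859 0.66247231] 437.48433741854535 [ 0.33564853 -0.78805894 -0.51604571]
```

View pics/top.png

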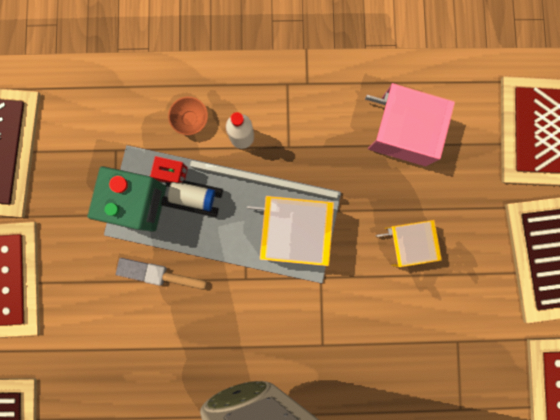

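View pics/side.png

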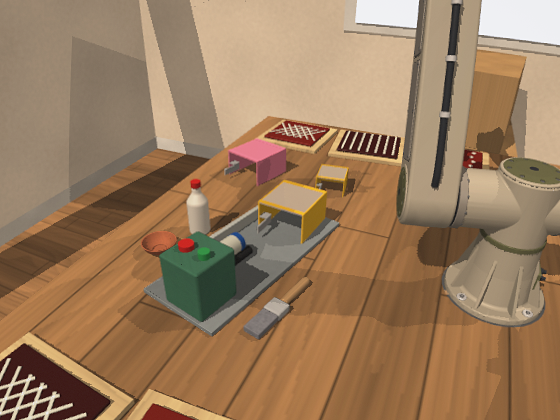

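The top view shows three hoods: a large yellow one at (297,231), a small yellow one at (415,243) and a pink one at (415,125). By the description I choose the large yellow at (297,231). It stands on the deck, with its tongue pointing left at (255,209). The switch is at (168,168), and the fence runs from (190,163) to (340,195). The side view agrees, with the large yellow hood at (292,205).

```bash
cat > m.py <<'E'
from h import *
def hoodmask(c):
    h=cv2.cvtColor(c["image"],cv2.COLOR_RGB2HSV)
    m=cv2.inRange(h,(20,150,120),(32,255,255))
    n,l,st,ce=cv2.connectedComponentsWithStats(cv2.morphologyEx(m,cv2.MORPH_CLOSE,np.ones((5,5))))
    k=1+np.argmax(st[1:,4]*(st[1:,0]+st[1:,2]<520)*(st[1:,0]>60)); return (l==k).astype(np.uint8)
def fitline(P):
    m=P.mean(0); return m,np.linalg.svd(P-m)[2][0]
E
python3 - <<'E'
from m import *
c=cam("top"); X=cloud(c); h=cv2.cvtColor(c["image"],cv2.COLOR_RGB2HSV)
# fence: by height, bright
z=X[...,2]
roi=np.zeros((420,560),bool); roi[155:215,188:345]=1
fe=roi&(abs(z-.042)<.006)&(h[...,1]<60)&(h[...,2]>150)
P=X[fe][:,:2]; m,d=fitline(P); print("fence n",fe.sum(),m,d); q=(P-m)@d; w=(P-m)@[-d[1],d[0]]; print(q.min(),q.max(),np.percentile(w,[1,5,50,95,99]))
# switch top
red=cv2.inRange(h,(0,170,90),(8,255,255))+cv2.inRange(h,(172,170,90),(180,255,255))
sw=(red>0)&(abs(z-.076)<.006); sw[:, :148]=0; sw[:,195:]=0
u=np.argwhere(sw)[:,::-1].astype(np.float32); r=cv2.minAreaRect(plane(c,u,.076)[:,:2].astype(np.float32)); print("switch",sw.sum(),r)
# hood top
hm=hoodmask(c); print("hood px",hm.sum(), cv2.boundingRect(hm))
for zz in (.097,):
    s=(hm>0)&(abs(z-.097)<.006); u=np.argwhere(s)[:,::-1]; r=cv2.minAreaRect(plane(c,u,.097)[:,:2].astype(np.float32)); print("hood",s.sum(),r,cv2.boxPoints(r))
# green box
g=(cv2.inRange(h,(65,80,20),(90,255,255))>0)&(abs(z-.149)<.012)|(cv2.inRange(h,(65,80,20),(90,255,255))>0)&(abs(z-.137)<.006)
u=np.argwhere(g)[:,::-1];print("housing",g.sum(),cv2.minAreaRect(plane(c,u,.137)[:,:2].astype(np.float32)))
im=cv2.resize(c["image"][130:290,80:350],None,fx=2.9,fy=2.9,interpolation=cv2.INTER_CUBIC); cv2.imwrite("pics/crop1.png",im[:,:,::-1])
E
```

```text
fence n 820 [0.63327354 0.01288788] [-0.23140414 -0.97285771]
-0.16558138626281568 0.16516409773065296 [-0.00582594 -0.00524528  0.00028168  0.00561042  0.00627614]
switch 547 ((0.6523491740226746, 0.2160908579826355), (0.061752963811159134, 0.044308848679065704), 76.7809066772461)
hood px 987 (260, 196, 73, 70)
hood 937 ((0.5174936056137085, -0.053863391280174255), (0.13971710205078125, 0.1300426721572876), 83.4881591796875) [[ 0.4449692  -0.11589728]
 [ 0.5741729  -0.13064522]
 [ 0.59001803  0.00817049]
 [ 0.4608143   0.02291843]]
housing 2498 ((0.5866436958312988, 0.29147452116012573), (0.10853534936904907, 0.10448998957872391), 76.61024475097656)
```

View pics/crop1.png

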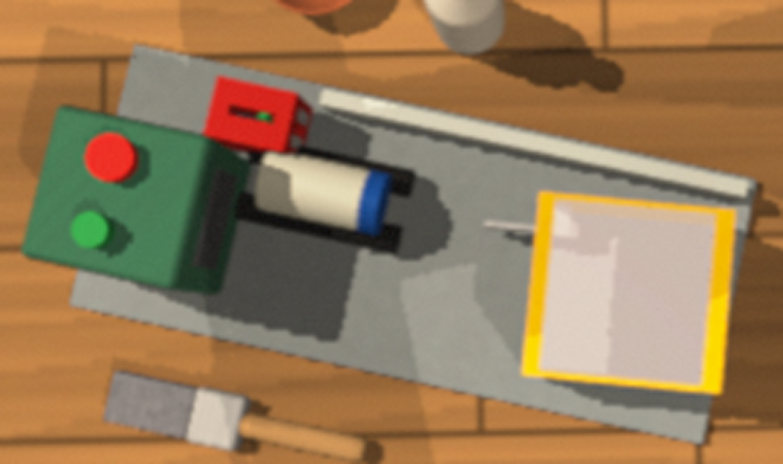

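The crop confirms the large yellow hood, on the deck and askew with its front end away from the fence. The housing, switch and fence agree on the mill frame to about 3 mm.

Plan:
1. Push the side with two open fingers, jaws parallel to the fence, to square the hood.
2. Push the end with two fingers.

```bash
cat > go.py <<'E'
import sys,numpy as np
from workcell import env
from scipy.spatial.transform import Rotation as Ro
psi=-0.2335; O=np.array([.5735,.1115,0])
M=Ro.from_euler('z',psi).as_matrix()
s=env.get_state(); q=s["orientation"]; R=Ro.from_quat([q[1],q[2],q[3],q[0]]).as_matrix(); p=np.array(s["tcp_pos"])
print("t %.2f mill mm"%s["clock"],(M.T@(p-O)*1000).round(1),"yaw_in_mill %.1f"%np.degrees(np.arctan2(R[1,0],R[0,0])-psi),"F mill",(M.T@s["wrist_force"]).round(1),"T",(M.T@s["ft_torque"]).round(2),"j6 %.2f"%s["joint_pos"][5],"gap %.3f"%s["finger_gap"])
if len(sys.argv)>1:
    a=list(map(float,sys.argv[1:])); T=O+M@np.array(a[:3])/1000
    d=R.T@(T-p); yaw=np.degrees(np.arctan2(R[1,0],R[0,0])-psi)
    print("shift",d.round(4),"spin %.1f"%((yaw-a[3]+180)%360-180))
E
python3 -c "from workcell import env;print(env.grip_point_offset)"
python3 go.py -130 -174 150 180
```

```text
-0.0187
t 0.15 mill mm [-196.2 -707.3  208.6] yaw_in_mill 35.8 F mill [ 0.3  0.1 -0.1] T [ 0.04 -0.01 -0.04] j6 1.43 gap 0.086
shift [ 0.3655 -0.3939  0.0592] spin -144.2
```

```bash
python3 -m inch '[[[0.028,-0.030,0],-7],[[0.056,-0.060,0],-14],[[0.084,-0.090,0],-21],[[0.112,-0.120,0],-28],[[0.14,-0.15,0],-35]]' 0; python3 -m inch '[[[0,0,0],-7],[[0,0,0],-14],[[0,0,0],-21],[[0,0,0],-28],[[0,0,0],-35]]';python3 -m inch '[[[0,0,0],-7],[[0,0,0],-14],[[0,0,0],-21],[[0,0,0],-28],[[0,0,0],-35]]';python3 -m inch '[[[0,0,0],-7],[[0,0,0],-14],[[0,0,0],-21],[[0,0,0],-28],[[0,0,0],-35]]'; python3 go.py -130 -174 150 180
```

```text
clock: 0.57
tcp_pos: [0.2913, -0.3373, 0.2084]
orientation: [-0.001, 0.876, 0.482, 0.0]
wrist_force: [0.5, -0.5, -0.2]
finger_gap: 0.0855
clock: 0.98
tcp_pos: [0.2913, -0.3369, 0.2083]
orientation: [-0.001, 0.688, 0.726, 0.001]
wrist_force: [-0.3, 0.7, 0.2]
finger_gap: 0.0853
clock: 1.4
tcp_pos: [0.2912, -0.3366, 0.2081]
orientation: [-0.001, 0.435, 0.9, 0.001]
wrist_force: [0.2, -0.0, 0.1]
finger_gap: 0.0856
clock: 1.82
tcp_pos: [0.291, -0.3364, 0.2078]
orientation: [-0.001, 0.141, 0.99, 0.002]
wrist_force: [0.2, 0.2, 0.0]
finger_gap: 0.0853
t 1.82 mill mm [-171.2 -501.1  207.8] yaw_in_mill 177.1 F mill [0.2 0.2 0. ] T [-0.02 -0.    0.04] j6 -0.76 gap 0.085
shift [-0.0249  0.3286  0.0587] spin -2.9
```

```bash
python3 -m inch '[[[-0.005,0.041,0],-2.9],[[-0.01,0.082,0],-2.9],[[-0.014,0.123,0],-2.9],[[-0.018,0.164,0],-2.9],[[-0.02,0.205,0],-2.9]]' >/dev/null; python3 go.py -130 -174 60 180;  python3 -m inch '[[[0,0.041,0],0],[[0,0.082,0.01],0],[[0,0.115,0.03],0],[[0,0.115,0.06],0],[[0,0.115,0.06],0]]' >/dev/null; python3 go.py -120 -174 35 180
```

```text
t 2.23 mill mm [-141.1 -295.7  208.3] yaw_in_mill 180.0 F mill [ 1.3 -0.5  1. ] T [-0.05 -0.1   0.01] j6 -0.34 gap 0.085
shift [-0.0113  0.1213  0.1486] spin -0.0
t 2.65 mill mm [-145.2 -178.4  144.4] yaw_in_mill 180.3 F mill [-1.3  0.3  0. ] T [-0.04  0.1  -0.01] j6 -0.05 gap 0.085
shift [-0.0263  0.0039  0.1091] spin 0.3
```

```bash
python3 -m inch '[[[-0.02,0.004,0.04],0.3],[[-0.02,0.004,0.08],0.3],[[-0.02,0.004,0.109],0.3],[[-0.02,0.004,0.109],0.3],[[-0.02,0.004,0.109],0.3]]' >/dev/null; python3 go.py -100 -174 35 180; python3 -m inch '[[[-0.006,0,0],0],[[-0.012,0,0],0],[[-0.018,0,0],0],[[-0.024,0,0],0],[[-0.03,0,0],0]]' >/dev/null; python3 go.py -66 -174 35 180
```

```text
t 3.07 mill mm [-127.7 -174.7   35. ] yaw_in_mill 179.9 F mill [0.4 0.4 1.8] T [-0.03 -0.02  0.03] j6 -0.03 gap 0.085
shift [-0.0277  0.0008 -0.0004] spin -0.1
t 3.48 mill mm [ -96.3 -174.8   35.7] yaw_in_mill 179.9 F mill [-4.1  0.8  2.2] T [0.2  0.58 0.18] j6 -0.03 gap 0.086
shift [-0.0303  0.0008  0.0003] spin -0.1
```

Contact has been made, at 4 N. I continue slowly.

```bash
for i in 1 2; do :; done; python3 -m inch '[[[-0.003,0,0],0],[[-0.006,0,0],0],[[-0.009,0,0],0],[[-0.012,0,0],0],[[-0.015,0,0],0]]' >/dev/null; python3 go.py; python3 -m inch '[[[-0.002,0,0],0],[[-0.004,0,0],0],[[-0.006,0,0],0],[[-0.008,0,0],0],[[-0.010,0,0],0]]' >/dev/null; python3 go.py -66 -174 35 180
```

```text
t 3.90 mill mm [ -81.7 -174.5   35.4] yaw_in_mill 179.9 F mill [-2.5  1.7  2.4] T [0.37 0.57 0.14] j6 -0.03 gap 0.086
t 4.32 mill mm [ -71.6 -174.7   35.2] yaw_in_mill 179.9 F mill [-3.5  0.   2. ] T [ 0.02  0.62 -0.04] j6 -0.03 gap 0.085
shift [-0.0056  0.0008  0.0001] spin -0.1
```

```bash
python3 -m inch '[[[-0.001,0,0],0],[[-0.002,0,0],0],[[-0.003,0,0],0],[[-0.004,0,0],0]]' >/dev/null; python3 go.py; python3 -m inch '[[[-0.001,0,0],0],[[-0.002,0,0],0],[[-0.002,0,0],0]]' >/dev/null; python3 go.py -66 -174 35 180
```

```text
t 4.65 mill mm [ -67.8 -175.    35.1] yaw_in_mill 179.9 F mill [-5.1 -0.   2.6] T [-0.14  0.7  -0.12] j6 -0.03 gap 0.085
t 4.90 mill mm [ -66.3 -175.2   35. ] yaw_in_mill 179.9 F mill [-5.1 -1.2  3.4] T [-0.14  0.9  -0.06] j6 -0.03 gap 0.085
shift [-0.0003  0.0012  0.    ] spin -0.1
```

```bash
python3 -m inch '[[[-0.001,0,0],0],[[-0.002,0,0],0],[[-0.002,0,0],0]]' >/dev/null; python3 go.py;  python3 -m inch '[[[-0.001,0,0],0],[[-0.002,0,0],0],[[-0.002,0,0],0]]' >/dev/null; python3 go.py; python3 - <<'E'
from m import *
c=cam("top"); z=cloud(c)[...,2]; s=(hoodmask(c)>0)&(abs(z-.097)<.006); u=np.argwhere(s)[:,::-1]
r=cv2.minAreaRect(plane(c,u,.097)[:,:2].astype(np.float32)); print(s.sum(),r)
E
```

```text
t 5.15 mill mm [ -66.5 -175.2   34.7] yaw_in_mill 179.9 F mill [-9.7 -0.3  7.3] T [-0.12  1.58 -0.03] j6 -0.03 gap 0.086
t 5.40 mill mm [ -66.7 -175.2   34.4] yaw_in_mill 179.9 F mill [-10.   -0.6   6.6] T [-0.03  1.53 -0.01] j6 -0.03 gap 0.085
577 ((0.5437633991241455, -0.06754743307828903), (0.13944341242313385, 0.12626692652702332), 77.03873443603516)
```

The hood is flush against the fence: 10 N with no further travel, and the camera puts it within 0.4° of the fence. I retreat and go round to the end.

```bash
python3 -m inch '[[[0.02,0,0],0],[[0.04,0,-0.01],0],[[0.05,0,-0.05],0],[[0.05,0,-0.09],0],[[0.05,0,-0.11],0]]' >/dev/null; python3 -m inch '[[[0,-0.03,0],7],[[0,-0.06,0],14],[[0,-0.09,0],21],[[0,-0.11,0],28],[[0,-0.125,0],35]]' >/dev/null; python3 -m inch '[[[0,0,0],7],[[0,0,0],14],[[0,0,0],21],[[0,0,0],28],[[0,0,0],35]]' >/dev/null; python3 -m inch '[[[0,0,0],7],[[0,0,0],14],[[0,0,0],20],[[0,0,0],20]]' >/dev/null; python3 go.py 5 -292 145 90
```

```text
t 7.03 mill mm [-107.1 -304.2  151. ] yaw_in_mill 88.9 F mill [0.  0.3 0.4] T [-0.03 -0.05 -0.04] j6 1.26 gap 0.085
shift [0.0144 0.1118 0.0053] spin -1.1
```

```bash
python3 - <<'E'
from m import *
c=cam("top"); z=cloud(c)[...,2]; s=(hoodmask(c)>0)&(abs(z-.097)<.006); u=np.argwhere(s)[:,::-1]
r=cv2.minAreaRect(plane(c,u,.097)[:,:2].astype(np.float32)); print(s.sum(),r)
h=cv2.cvtColor(c["image"],cv2.COLOR_RGB2HSV); X=cloud(c)
b=np.zeros((420,560),bool); b[210:280,360:450]=1; t=b&(z>.015)&(z<.12)
print("small hood",X[t].min(0),X[t].max(0))
save(c,"t3.png")
E
```

```text
945 ((0.541487455368042, -0.06664964556694031), (0.13982819020748138, 0.12998393177986145), 76.37564849853516)
small hood [ 0.43703048 -0.36516211  0.01509542] [ 0.53530887 -0.23492884  0.06325997]
```

View pics/t3.png

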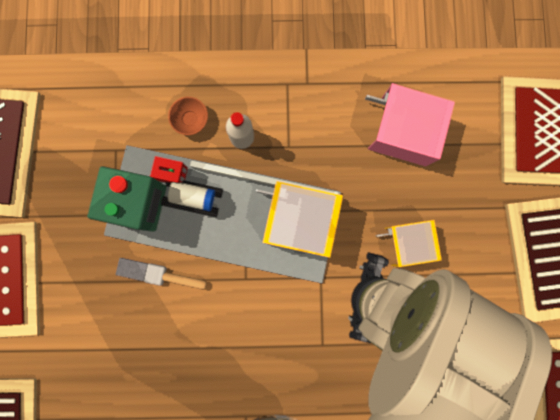

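The picture shows the hood flush against the fence, with its centre at (303,219), mill x +10.1, y −181, and parallel within 0.25°. The gripper is clear at (370,290). Next I go behind the end, passing the small hood's tongue at (383,236) with about 4 cm to spare.

```bash
python3 -m inch '[[[0.005,0.04,0],-1.1],[[0.01,0.08,0],-1.1],[[0.014,0.112,0],-1.1],[[0.014,0.112,0],-1.1],[[0.014,0.112,0],-1.1]]' >/dev/null; python3 go.py 5 -288 33 90;  python3 -m inch '[[[0.003,0,0.04],0],[[0.003,0,0.08],0],[[0.003,0,0.11],0],[[0.003,0,0.113],0],[[0.003,0,0.113],0]]' >/dev/null; python3 go.py 5 -262 33 90
```

```text
t 7.50 mill mm [   6.5 -291.7  149.4] yaw_in_mill 90.5 F mill [-0.5 -0.2 -0.1] T [ 0.02  0.05 -0.04] j6 1.32 gap 0.085
shift [ 0.0039 -0.0008  0.1164] spin 0.5
t 7.92 mill mm [   3.1 -288.6   35.1] yaw_in_mill 90.6 F mill [0.5 0.5 0.3] T [ 0.03  0.03 -0.  ] j6 1.33 gap 0.086
shift [0.0266 0.0022 0.0021] spin 0.6
```

```bash
python3 -m inch '[[[0.005,0.001,0.001],0.5],[[0.010,0.002,0.001],0.5],[[0.015,0.002,0.001],0.5],[[0.02,0.002,0.001],0.5],[[0.024,0.002,0.001],0.5]]' >/dev/null; python3 go.py; python3 -m inch '[[[0.004,0,0],0],[[0.008,0,0],0],[[0.012,0,0],0],[[0.016,0,0],0],[[0.02,0,0],0]]' >/dev/null; python3 go.py;  python3 -m inch '[[[0.005,0,0],0],[[0.010,0,0],0],[[0.015,0,0],0],[[0.02,0,0],0],[[0.025,0,0],0]]' >/dev/null; python3 go.py 5 -112 33 90
```

```text
t 8.33 mill mm [   5.7 -263.9   35.4] yaw_in_mill 90.1 F mill [ 0.2 -0.1 -0.1] T [ 0.03  0.01 -0.01] j6 1.38 gap 0.085
t 8.75 mill mm [   6.  -244.7   35.9] yaw_in_mill 90.0 F mill [-2.7 -5.9  2.7] T [-0.92  0.2  -0.1 ] j6 1.42 gap 0.085
t 9.17 mill mm [   6.  -219.4   36. ] yaw_in_mill 90.0 F mill [-1.8 -3.9  2.3] T [-0.75  0.23 -0.04] j6 1.46 gap 0.085
shift [ 0.1075 -0.001   0.0025] spin 0.0
```

```bash
for k in 1; do :; done; python3 -m inch '[[[0.006,0,0],0],[[0.012,0,0],0],[[0.018,0,0],0],[[0.024,0,0],0],[[0.03,0,0],0]]' >/dev/null; python3 go.py; python3 -m inch '[[[0.006,0,0.001],0],[[0.012,0,0.001],0],[[0.018,0,0.001],0],[[0.024,0,0.001],0],[[0.03,0,0.002],0]]' >/dev/null; python3 go.py;  python3 -m inch '[[[0.006,0,0],0],[[0.012,0,0],0],[[0.018,0,0],0],[[0.024,0,0],0],[[0.03,0,0],0]]' >/dev/null; python3 go.py; python3 -m inch '[[[0.005,0,0],0],[[0.010,0,0],0],[[0.015,0,0],0],[[0.018,0,0],0]]' >/dev/null; python3 go.py 5 -101 33 90
python3 - <<'E'
from m import *
c=cam("top"); z=cloud(c)[...,2]; s=(hoodmask(c)>0)&(abs(z-.097)<.006); u=np.argwhere(s)[:,::-1]
r=cv2.minAreaRect(plane(c,u,.097)[:,:2].astype(np.float32)); print(s.sum(),r)
im=cv2.resize(c["image"][130:270,120:340],None,fx=3.5,fy=3.5,interpolation=cv2.INTER_CUBIC); cv2.imwrite("pics/c4.png",im[:,:,::-1])
E
```

```text
t 9.58 mill mm [   6.1 -188.9   36. ] yaw_in_mill 90.0 F mill [-0.9 -4.7  3.2] T [-0.8   0.22 -0.1 ] j6 1.52 gap 0.085
t 10.00 mill mm [   6.4 -158.3   34.1] yaw_in_mill 90.0 F mill [ 0.2 -4.2  2.9] T [-0.69 -0.05 -0.02] j6 1.58 gap 0.085
t 10.42 mill mm [   6.2 -127.7   33.9] yaw_in_mill 90.0 F mill [-0.2 -4.3  2.6] T [-0.64 -0.01 -0.  ] j6 1.63 gap 0.086
t 10.75 mill mm [   6.2 -109.1   33.9] yaw_in_mill 90.1 F mill [ 0.2 -4.7  2.6] T [-0.79  0.   -0.05] j6 1.67 gap 0.085
shift [ 0.0081 -0.0012  0.0009] spin 0.1
411 ((0.5877894759178162, 0.13476406037807465), (0.044969845563173294, 0.13273009657859802), 83.14265441894531)
```

View pics/c4.png

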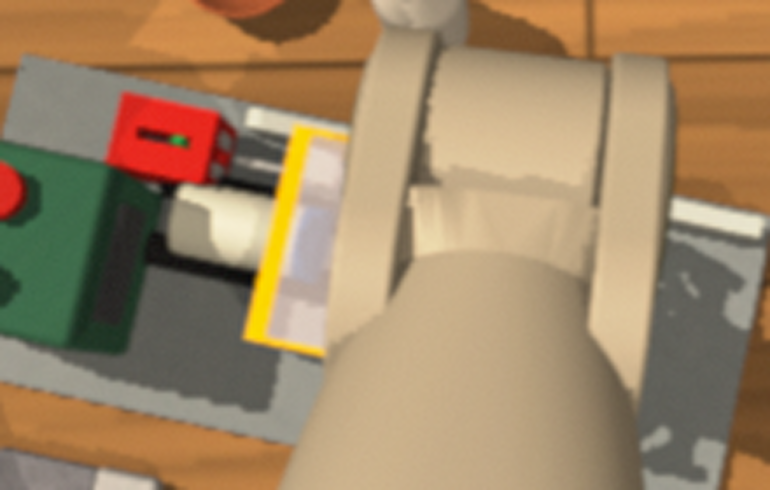

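The crop shows the hood over the jar and the tongue at crop (235–285,160), in front of the switch slot. The front edge runs from (296,126) to (244,338). I check its angle and offset.

```bash
python3 - <<'E'
from m import *
c=cam("top"); m=hoodmask(c); psi=-.2335;M=np.array([[np.cos(psi),-np.sin(psi)],[np.sin(psi),np.cos(psi)]])
L=[]
for v in range(170,226):
    u=np.flatnonzero(m[v,:235])
    if len(u): L.append((u[0]-.5,v))
P=(plane(c,L,.097)[:,:2]-[.5735,.1115])@M*1000
k=np.polyfit(P[:,0],P[:,1],1); r=P[:,1]-np.polyval(k,P[:,0]); P=P[abs(r)<2]; k=np.polyfit(P[:,0],P[:,1],1)
print("front edge mill y at x=10: %.1f, yaw err deg %.2f"%(np.polyval(k,10),np.degrees(np.arctan(k[0]))), len(P))
u=np.argwhere(m)[:,::-1]; u=u[(u[:,0]<235)]; Q=(plane(c,u,.097)[:,:2]-[.5735,.1115])@M*1000
print("x range",Q[:,0].min(),Q[:,0].max())
E
```

```text
front edge mill y at x=10: 42.9, yaw err deg -0.40 53
x range -55.528090546049015 74.80310538556408
```

```bash
python3 -m inch '[[[0.002,0,0.001],0],[[0.004,0,0.001],0],[[0.006,0,0.001],0],[[0.008,0,0.001],0],[[0.01,0,0.001],0]]' >/dev/null; python3 go.py; python3 -m inch '[[[0.002,0,0],0],[[0.004,0,0],0],[[0.006,0,0],0],[[0.008,0,0],0]]' >/dev/null; python3 go.py; python3 -m inch '[[[0.0015,0,0],0],[[0.003,0,0],0],[[0.0045,0,0],0],[[0.006,0,0],0]]' >/dev/null; python3 go.py
```

```text
t 11.27 mill mm [  5.9 -98.5  32.5] yaw_in_mill 90.1 F mill [ 0.5 -3.3  1.4] T [-0.54 -0.11 -0.02] j6 1.69 gap 0.085
t 11.60 mill mm [  5.9 -90.4  32.5] yaw_in_mill 90.1 F mill [-0.1 -3.3  2.6] T [-0.61 -0.02  0.02] j6 1.70 gap 0.085
t 11.93 mill mm [  5.8 -84.2  32.5] yaw_in_mill 90.1 F mill [ 0.8 -4.   0.9] T [-0.6   0.   -0.03] j6 1.71 gap 0.085
```

```bash
python3 -m inch '[[[0.001,0,0],0],[[0.002,0,0],0],[[0.003,0,0],0],[[0.004,0,0],0]]' >/dev/null; python3 go.py; python3 -m inch '[[[0.001,0,0],0],[[0.002,0,0],0],[[0.003,0,0],0]]' >/dev/null; python3 go.py; python3 -m inch '[[[0.001,0,0],0],[[0.002,0,0],0],[[0.003,0,0],0]]' >/dev/null; python3 go.py
```

```text
t 12.27 mill mm [  5.7 -81.3  32.5] yaw_in_mill 90.0 F mill [-1.4 -8.8  3.3] T [-1.34  0.01 -0.03] j6 1.72 gap 0.085
t 12.52 mill mm [  5.5 -79.6  32.5] yaw_in_mill 90.0 F mill [-1.6 -7.9  4. ] T [-1.44 -0.02 -0.02] j6 1.72 gap 0.086
t 12.77 mill mm [  5.3 -77.9  32.6] yaw_in_mill 89.9 F mill [ 0.2 -8.2  3.8] T [-1.31  0.01 -0.04] j6 1.73 gap 0.086
```

```bash
python3 -m inch '[[[0.001,0.0005,0],0],[[0.002,0.0005,0],0],[[0.003,0.0005,0],0]]' >/dev/null; python3 go.py; python3 -m inch '[[[0.001,0,0],0],[[0.002,0,0],0],[[0.003,0,0],0]]' >/dev/null; python3 go.py; python3 -m inch '[[[0.001,0.0005,0],0],[[0.002,0.0005,0],0],[[0.003,0.0005,0],0]]' >/dev/null; python3 go.py
```

```text
t 13.02 mill mm [  5.2 -76.3  32.5] yaw_in_mill 89.9 F mill [-2.5 -9.   4.2] T [-1.52  0.23  0.04] j6 1.73 gap 0.085
t 13.27 mill mm [  4.9 -74.7  32.6] yaw_in_mill 89.8 F mill [-2.2 -8.1  4.5] T [-1.43  0.11 -0.01] j6 1.74 gap 0.085
t 13.52 mill mm [  4.8 -73.1  32.5] yaw_in_mill 89.8 F mill [-2.3 -9.4  4.2] T [-1.47  0.22  0.08] j6 1.75 gap 0.086
```

```bash
python3 -m inch '[[[0.001,0.0007,0],-0.3],[[0.002,0.0007,0],-0.3],[[0.003,0.0007,0],-0.3]]' >/dev/null; python3 go.py; python3 -m inch '[[[0.001,0,0],0],[[0.002,0,0],0],[[0.003,0,0],0]]' >/dev/null; python3 go.py; python3 -m inch '[[[0.001,0.0005,0],0],[[0.002,0.0005,0],0],[[0.003,0.0005,0],0]]' >/dev/null; python3 go.py
```

```text
t 13.77 mill mm [  5.3 -71.6  32.6] yaw_in_mill 90.0 F mill [-0.8 -9.2  4.6] T [-1.46  0.03 -0.07] j6 1.75 gap 0.085
t 14.02 mill mm [  5.1 -70.   32.6] yaw_in_mill 89.9 F mill [-0.3 -8.7  2.8] T [-1.49  0.   -0.04] j6 1.75 gap 0.085
t 14.27 mill mm [  5.  -68.4  32.5] yaw_in_mill 89.9 F mill [-2.4 -9.   3.7] T [-1.49  0.18  0.07] j6 1.76 gap 0.086
```

```bash
python3 -m inch '[[[0.001,0.0005,0],0],[[0.002,0.0005,0],0],[[0.003,0.0005,0],0]]' >/dev/null; python3 go.py; python3 -m inch '[[[0.001,0,0],0],[[0.002,0,0],0],[[0.003,0,0],0]]' >/dev/null; python3 go.py; python3 -m inch '[[[0.001,0,0],0],[[0.002,0,0],0],[[0.003,0,0],0]]' >/dev/null; python3 go.py
```

```text
t 14.52 mill mm [  4.9 -67.   32.5] yaw_in_mill 89.8 F mill [-2.3 -9.9  5.4] T [-1.53  0.24  0.11] j6 1.76 gap 0.085
t 14.77 mill mm [  4.5 -65.4  32.5] yaw_in_mill 89.8 F mill [-0.9 -9.4  5.3] T [-1.5   0.09  0.05] j6 1.77 gap 0.085
t 15.02 mill mm [  4.2 -65.2  32.6] yaw_in_mill 89.7 F mill [ -1.3 -15.8   6.2] T [-2.64  0.05  0.02] j6 1.77 gap 0.085
```

It stopped dead at −65.2 with the force rising to 15.8 N. One more press to confirm the stop, then a look.

```bash
python3 -m inch '[[[0.0015,0.0005,0],0],[[0.003,0.0005,0],0],[[0.0033,0.0005,0],0],[[0.0033,0.0005,0],0]]' >/dev/null; python3 go.py; python3 - <<'E'
from m import *
c=cam("top"); m=hoodmask(c); psi=-.2335;M=np.array([[np.cos(psi),-np.sin(psi)],[np.sin(psi),np.cos(psi)]])
im=cv2.resize(c["image"][140:240,130:270],None,fx=5.5,fy=5.5,interpolation=cv2.INTER_CUBIC); cv2.imwrite("pics/c5.png",im[:,:,::-1])
E
```

```text
t 15.35 mill mm [  3.9 -65.5  32.6] yaw_in_mill 89.6 F mill [ -2.1 -16.3   5. ] T [-2.74  0.27  0.13] j6 1.78 gap 0.086
```

View pics/c5.png

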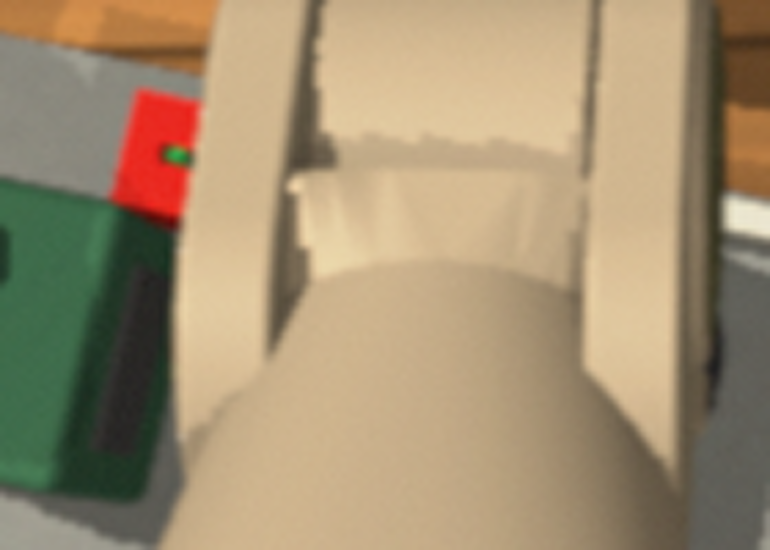

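The arm covers the hood, but the green cam now shows at (178,156), at the far end of the opening, so it has been pushed well in. The stop was confirmed twice, at 15.8 and 16.3 N with no advance. I back off and check.

```bash
python3 -m inch '[[[-0.005,0,0],0],[[-0.015,0,0],0],[[-0.035,0,0],0],[[-0.05,0,-0.01],0],[[-0.06,0,-0.03],0]]' >/dev/null; python3 -m inch '[[[-0.03,0,-0.03],0],[[-0.07,0,-0.06],0],[[-0.11,0,-0.09],0],[[-0.14,-0.02,-0.1],0],[[-0.16,-0.04,-0.1],0]]' >/dev/null; python3 -m inch '[[[-0.02,-0.03,0],0],[[-0.03,-0.06,0],0],[[-0.03,-0.09,0],0],[[-0.03,-0.11,0],0],[[-0.03,-0.11,0],0]]' >/dev/null; python3 go.py; python3 - <<'E'
from m import *
c=cam("top"); z=cloud(c)[...,2]; psi=-.2335;M=np.array([[np.cos(psi),-np.sin(psi)],[np.sin(psi),np.cos(psi)]])
s=(hoodmask(c)>0)&(abs(z-.097)<.006); u=np.argwhere(s)[:,::-1]
r=cv2.minAreaRect(plane(c,u,.097)[:,:2].astype(np.float32)); print(s.sum(),r,((np.array(r[0])-[.5735,.1115])@M*1000).round(1))
save(c,"t6.png")
im=cv2.resize(c["image"][120:290,90:350],None,fx=3,fy=3,interpolation=cv2.INTER_CUBIC); cv2.imwrite("pics/c6.png",im[:,:,::-1])
E
```

```text
t 16.65 mill mm [-148.4 -310.4  176.8] yaw_in_mill 89.5 F mill [-0.3  1.1  0.1] T [ 0.1   0.04 -0.02] j6 1.23 gap 0.085
909 ((0.5859665870666504, 0.126040980219841), (0.13922196626663208, 0.12990345060825348), 76.204833984375) [ 8.8 17. ]
```

View pics/c6.png

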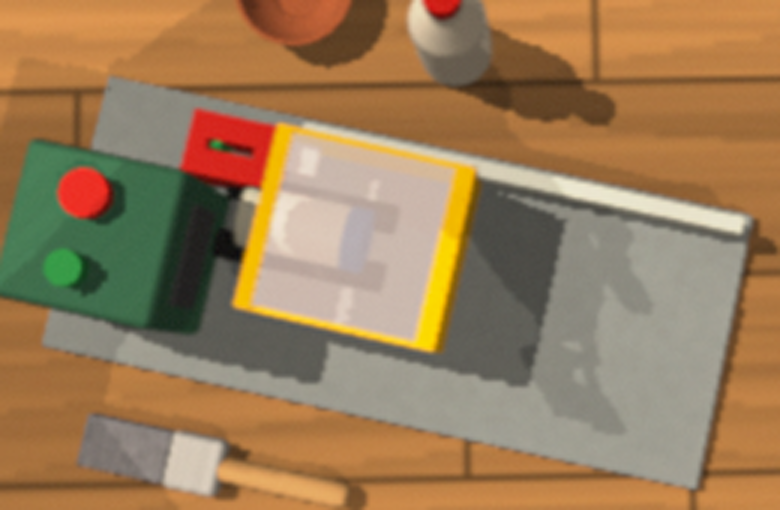

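The last look shows the hood flush along the fence, with its edge from (285,127) to (475,170), and its front on the switch mouth. The green cam is at the far end of the slot at (215,146). Bottle, dish and brush have not moved, and the arm is clear. Measured position is x +8.8, y +17.0 mm, within the home range, so I hand in.

```bash
python3 -c "
from workcell import env
print(env.get_state()['clock'], env.hand_in())"
```

```text
the job is handed in; nothing more can be done
16.7 None
```

The hood is home and the job is handed in at 16.7 s. I pushed it square against the fence with two open fingers (10 N), then slid it along until the tongue bottomed in the switch.

- **End stop:** felt about 36 mm behind the mouth. Two presses of about 16 N gave no further advance, after a steady 8 to 10 N while the cam was being pushed.
- **Final position:** the camera put the hood's origin at mill x +8.8, y +17.0 mm (home is x +10, y 0 to +18). It was about 0.4° off the measured fence line.
- **Small disagreement:** when first flush it read x +10.1 and about 0.2° off. The difference is within the camera's 2 mm accuracy, but the fingers drifted about 2 mm away from the fence during the last press. The hood's rear may therefore be up to about 1 mm off the fence. I did not correct it.
- **Everything else:** the cam showed at the far end of its slot. The bottle, brush and dish showed no visible change from the first picture. The gripper is clear of everything.

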